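# Nudge a drilling template onto its locating pins

## Task

The plywood drilling template has been laid down off its mark on the wooden board and is riding on the two locating pins. Nudge it sideways with your fingertips, sliding it without ever picking it up, until both of its holes drop over the two pins and it lies flat on the board. Leave the other things on the board and bench where they are.

Things in the scene. Friction and masses are not known exactly. Their poses are not given: they have to be found in the camera images.
- board: Fixed wooden board, top 18 mm above the bench. Origin on its underside, below the seated template's centre; x away from the robot (within 0.2 rad), y left, z up. It spans x -180 to 150, y -240 to 240 mm. A pencil outline 140 (x) by 200 mm round the origin marks the seat, where the axes of both are parallel. Low hold-downs, 26 mm high, at the far corners: x 100 to 150, y +-(207 to 237).
- pin_left (a point): Tip of the left of the two upright steel locating pins fixed in the board, at x = 18, y = +60 mm of the board. Pins are 10 mm in diameter and 12 mm high above the board's top; the upper 6 mm tapers to 3 mm at the tip. At the start both are hidden beneath the template.
- pin_right (a point): Tip of the right pin, alike, at x = 18, y = -60 mm of the board.
- template: Loose plywood plate, 140 (x) by 200 (y) by 10 mm, ~0.24 kg; slides at 1 to 3 N. Origin: centre of its underside, z up. Starts 22-40 mm too near the robot, up to 22 mm aside, turned up to 0.1 rad, near long edge on the board, far part propped on the pins (tilt 0.1 rad). Two 14 mm through holes at x 18, y +-60. The row of small steel bushes at x -42 is not used. Too wide to grip.
- hole_left (a point): Centre of the template's left hole (y = +60 mm), at the plate's underside; belongs over pin_left.
- hole_right (a point): Centre of the template's right hole (y = -60 mm), at the plate's underside; belongs over pin_right.
- glue: Bystander: white glue bottle, 44 mm in diameter, 130 mm high, standing near the far left corner of the board; origin at the centre of its underside.
- offcut: Bystander: dark wood block 45 x 70 x 32 mm near the far right corner of the board; origin at the centre of its underside.
- pencil: Bystander: pencil 148 mm long, 8 mm thick, lying along the board's left end, roughly parallel to the board's x; origin under the middle of its shaft.
- screwdriver: Bystander: screwdriver lying on the bench to the right of the board.
- tin: Bystander: tin 84 mm in diameter, 110 mm high, on the bench to the right of the board.
- screwcup: Bystander: steel cup 76 mm in diameter, 50 mm high, on the bench to the left of the board.
- hammer: Bystander: hammer lying on the bench to the left of the board.
Things that resemble listed ones, but are neither listed nor needed, are in the scene too. Several things have the shape of the template; the one meant has the colours described above.

How it is judged:
At the end, for the whole second after the job is handed in: The template lies flat on the board (underside within 3 mm of the board's top, tilt below 0.03 rad) and at rest, each hole within 4 mm of its pin's axis, and each bystander within 20 mm of where it started (z of template in the frame of board between 0.014 and 0.021 m and angle between template's own z axis and vertical below 0.03 rad and horizontal distance between hole_left and pin_left below 0.004 m and horizontal distance between hole_right and pin_right below 0.004 m and linear speed of template below 0.01 m/s and not (distance of glue from where it was at the start of the episode above 0.02 m) and not (distance of offcut from where it was at the start of the episode above 0.02 m) and not (distance of pencil from where it was at the start of the episode above 0.02 m) and not (distance of screwdriver from where it was at the start of the episode above 0.02 m) and not (distance of tin from where it was at the start of the episode above 0.02 m) and not (distance of screwcup from where it was at the start of the episode above 0.02 m) and not (distance of hammer from where it was at the start of the episode above 0.02 m)); the robot touches nothing.
It fails at once if the template is lifted: its centre rises more than 27 mm above the board's top (z of template in the frame of board above 0.045 m).
It fails at once if the template is tipped by more than 0.35 rad (angle between template's own z axis and vertical above 0.35 rad).
It fails at once if a bystander is moved by more than 20 mm (distance of any of glue, offcut, pencil, screwdriver, tin, screwcup, hammer from where it was at the start of the episode above 0.02 m).
It also fails if it takes over 64 s, if anything falls off the work surface, if the arm or the gripper's body presses on something with over 40 N, if the wrist force passes 120 N, or if a joint passes its speed limit or range.

## Robot

A 6-joint arm with a two-finger parallel gripper is mounted at the origin on the work surface. World frame = base frame: x ahead of the robot, y to its left, z up, the work surface at z = 0. Lengths are in m, angles in rad, forces in N, time in s.
With the tool pointing down it reaches from about 0.325 to 0.85 m from the base axis. Payload 15.5 kg.
Tool frame: the origin (TCP) lies on the centre line of the jaws, within the pads' length; the fingertips stand 11 mm ahead of it and the grasp point (between the pads) lies 8 mm behind it (manip.tip_extent is the distance from the TCP to the fingertips, in m); z points along the fingers, y is the direction in which the jaws open and shut (so a half turn about z gives the same grasp; the last joint's range is limited). The gripper opens to 91 mm and grips with 3 to 60 N. Pads are 32 mm wide; open, the fingers measure 118 mm over their backs; the gripper's body (76 mm by 178 mm) begins 60 mm behind the grasp point.
Start: joints at [-1.308, 0.494, 1.345, -0, 1.302, -0.096], TCP at [0.219, -0.585, 0.225] pointing down, gripper open.
Joint ranges: [-2.91, 2.91], [-0.82, 2.16], [0.22, 2.67], [-1.22, 4.37], [0.12, 2.79], [-3.08, 3.08]. Speed limits (rad/s): [1.89, 1.89, 2.57, 3.01, 3.01, 3.01].

## Interface

Orientations are given as a unit quaternion [w, x, y, z].
In Python, from rig import manip, viewer, workorder, spotter gives the robot as it stands.
- The arm moves only by the tool carry_out, never from a script. Its argument "plan" is a list of rows, each a list of 7 numbers: the turn, a rotation vector about the tool's x, y, z in degrees, then the shift along the tool's x, y, z in cm, then the closure, from 0 (fully open) to 1 (shut). In form: [[wx, wy, wz, x, y, z, grip], ...]. A call has 1 to 8 rows; each row shifts and turns the commanded pose from where the row before left it, along the tool's axes as they then stand; what a row does not reach is not made up. A row lasts 1/8 s, in which the tool goes at most 62.5 mm and 10.7 degrees, less where a joint would pass 70% of its speed; a pose out of reach is approached as far as the arm can. A call with a gripper value outside its range is refused whole. The fingers move at their own pace and stop on an object; the grip force is fixed at half the most. Time passes only in rows, so rows that do not move let the fingers close. It gives the time, the measured TCP pose, the force and the opening at its end, in the units of the state.
- manip.read_state(): the state, without advancing time (a new reading comes with each control period).
- viewer.grab_frame(name): name is "scene" or "side" or "wrist"; returns (picture, depth): 400x640x3 uint8, red, green, blue; 400x640 float32, m along the optical axis (not along the pixel's ray), 0 where there is no reading.
- viewer.camera_info(name): a dict with "mtx" (3x3 intrinsics, pixels), "rvec" (rotation vector, rad) and "tvec" (3), from world to camera coordinates, as OpenCV has them. Camera axes: x right, y down, z forward; pixel columns grow to the right and rows downward; lengths in m; the calibration is good to about 2 mm. The wrist camera is an equidistant fisheye: a pixel r from the principal point sees the ray r / f radians off the axis. A picture is of the moment at which its call begins: read the wrist's pose just before it. camera_info takes no time and is no camera call; for the wrist camera it gives the pose at the moment of the call.
- workorder.hand_in(): hands the job in, once; it reports no verdict.
Trained networks look in the newest picture that a camera, given by its name, has taken for a name from the list of things; names that differ only in an ending like _2 or _b are one class to them, and where a whole thing is asked for, a point or a joint stands for the part that bears it (a point fixed in the world has none). Each returns a list of dicts, best first, with "confidence" (0 to 1); they miss things now and then, are a little off and sometimes report something else, mostly with a low value. They report only what shows in the picture. A call takes as long as a camera call. They do not tell look-alikes from the thing itself.
- spotter.silhouettes(target, camera): "region" (400x640 bool, what is visible of it) and "position" ([row, column] in pixels, amid what is visible of it).
The state is a dict: "clock": time; "joint_pos": joint angles; "joint_velocities": joint speeds; "joint_torque": joint torques, N m; "position": TCP position; "tcp_rot": TCP orientation; "contact_force": force on the tool from outside, world axes, zero at the start; "moment": the same for the moment, N m; "opening": opening from 0.0 (shut) to 1.0 (fully open).
Only numpy, scipy, OpenCV 4.12 (cv2) and the standard library are available. Lean on these libraries where they do the work, as an engineer would, in place of code of your own. Each camera call takes 0.05 s, during which the arm holds its last target. There are 200 camera calls.

## Working session

There is one attempt and no reset: what is moved stays moved. The work goes in short steps, Python scripts to look and compute and a tool call to move; the robot and the scene stay as the last step left them, time stands still between calls to the robot, and variables do not carry over. Pictures are saved under pics/ and viewed, about 8 in all and at most 12, crops included, and the job is handed in when it is done.

Besides the shell and the picture viewer there is one more tool, called after ">>>" in YAML: its name, and indented under it one key for each argument. carry_out: Moves the arm, as the interface text tells. Its arguments: {"type":"object","properties":{"plan":{"type":"array"}},"required":["plan"]}

```bash
mkdir -p pics; ls
python3 - <<'E'
from rig import manip, viewer, workorder, spotter
import cv2,numpy as np
for n in ("scene","side"):
    p,d=viewer.grab_frame(n); cv2.imwrite(f"pics/{n}0.png",p[:,:,::-1]); np.save(f"{n}_d0.npy",d)
    c=viewer.camera_info(n); print(n,c)
    for t in ("template",):
        for r in spotter.silhouettes(t,n): print(t,r["confidence"],r["position"],r["region"].sum())
s=manip.read_state(); print(s)
E
```

```text
pics
scene {'mtx': array([[417.56731218,   0.        , 314.5413515 ],
       [  0.        , 417.56731218, 199.74152545],
       [  0.        ,   0.        ,   1.        ]]), 'rvec': array([ 1.87981512,  1.92578103, -0.54239157]), 'tvec': array([ 0.03093029, -0.41444777,  1.6942221 ])}
template 0.69 [208.2, 337.0] 2145
template 0.63 [147.9, 231.0] 1614
side {'mtx': array([[403.36768967,   0.        , 324.24279461],
       [  0.        , 403.36768967, 206.25847259],
       [  0.        ,   0.        ,   1.        ]]), 'rvec': array([ 0.40531075, -2.6810029 ,  1.35599755]), 'tvec': array([0.49981464, 0.14384334, 1.0903058 ])}
template 0.95 [182.0, 408.6] 594
template 0.77 [225.4, 313.7] 2491
{'clock': 0.2, 'joint_pos': array([-1.30847649e+00,  4.93934738e-01,  1.34584340e+00, -1.52475048e-05,
        1.30249437e+00, -9.55062111e-02]), 'joint_velocities': array([ 3.04759053e-04, -1.74429213e-03, -2.08477862e-03, -5.06073485e-04,
        1.21826841e-03, -4.57064088e-05]), 'joint_torque': array([ 6.44193788e-04, -8.78471875e+01, -3.81770539e+01,  7.07325619e-02,
        5.07676753e-02, -6.14032729e-05]), 'position': array([ 0.21884217, -0.58522216,  0.22459026]), 'tcp_rot': array([-3.38132940e-04,  9.84037296e-01,  1.77962032e-01, -3.56441185e-05]), 'contact_force': array([ 0.56190522, -0.44576547, -0.331527  ]), 'moment': array([-0.02152766,  0.01994078, -0.01425418]), 'opening': 0.9992020235218627}
```

View pics/scene0.png

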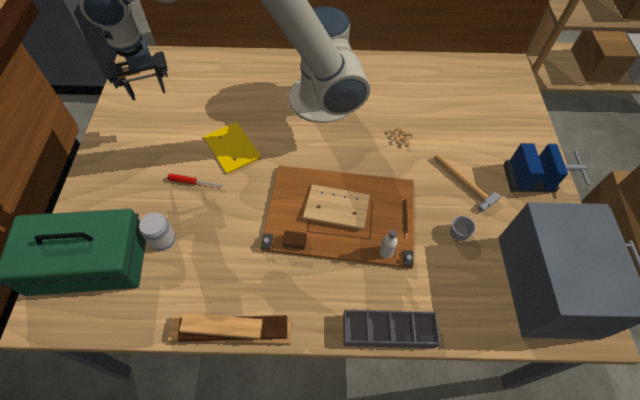

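View pics/side0.png

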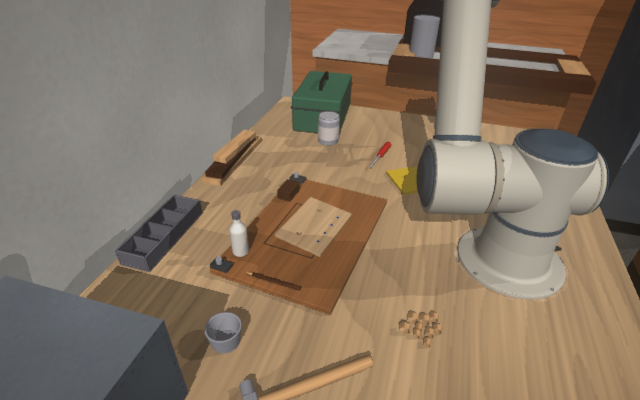

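The scene picture shows the pale template at about (337,208) on the board, with the yellow look-alike at (231,148). The side picture shows the template at (314,225). The pencil outline shows in both. Next I'll rectify both views onto the board plane.

```bash
cat > h.py <<'E'
import cv2,numpy as np
from scipy.spatial.transform import Rotation as R
from rig import manip, viewer, workorder, spotter
def proj(P,c,fish):
    """world points Nx3 -> pixels"""
    q=np.asarray(P)@R.from_rotvec(np.ravel(c["rvec"])).as_matrix().T+np.ravel(c["tvec"])
    K=c["mtx"]
    if fish:
        r=np.hypot(q[:,0],q[:,1])+1e-12; th=np.arctan2(r,q[:,2]); u=q[:,:2]/r[:,None]*th[:,None]
    else: u=q[:,:2]/q[:,2:]
    return u*[K[0,0],K[1,1]]+[K[0,2],K[1,2]]
def ortho(img,c,fish,x0,x1,y0,y1,z,res):
    """top-down view; rows: x decreasing downward (far at top), cols: y left->right = +y..-y"""
    xs=np.arange(x1,x0,-res); ys=np.arange(y1,y0,-res)
    X,Y=np.meshgrid(xs,ys,indexing="ij")
    m=proj(np.c_[X.ravel(),Y.ravel(),np.full(X.size,z)],c,fish).astype(np.float32).reshape(*X.shape,2)
    return cv2.remap(img,m[...,0],m[...,1],cv2.INTER_LINEAR)
E
python3 - <<'E'
from h import *
out=[]
for n in ("scene","side"):
    p=cv2.imread(f"pics/{n}0.png"); c=viewer.camera_info(n)
    o=ortho(p,c,False,0.3,0.8,-0.3,0.35,0.018,0.001)
    out.append(o)
o=np.vstack(out)
for k in range(0,650,50): cv2.putText(o,f"{350-k}",(k,10),0,.3,(0,255,255)); o[::4,k]=(0,255,255)
for k in range(0,1000,50): cv2.putText(o,f"{800-k%500}",(0,k+8),0,.3,(0,255,0)); o[k,::4]=(0,255,0)
o=cv2.resize(o[:, :],(520,800)) if False else o
cv2.imwrite("pics/o.png",np.hstack([cv2.resize(o[:500],(0,0),fx=.62,fy=.62),cv2.resize(o[500:],(0,0),fx=.62,fy=.62)]) if False else o[:500])
cv2.imwrite("pics/o2.png",o[500:])
E
```

```text
(no output)
```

View pics/o2.png

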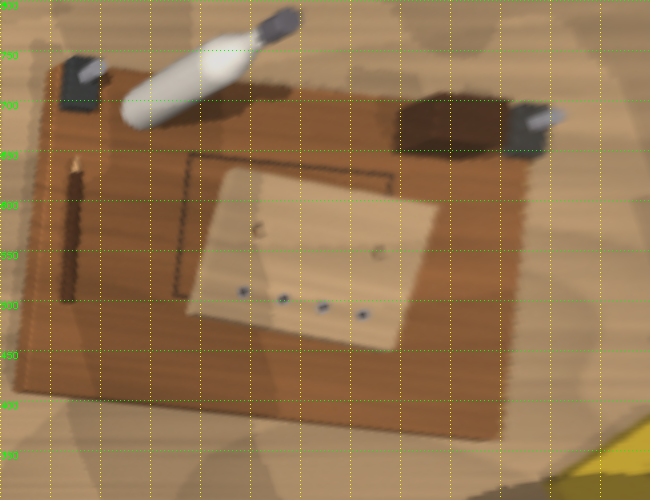

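The side view rectifies cleanly. The board yaw is about -0.10 and its origin is near (0.564, 0.067). The template is about 24 mm short, 22 mm to the right and turned about -0.075. I'll move the arm above it for a wrist look.

>>> carry_out:
  plan:
    - [0, 0, 0, 3.1, -3.7, -0.8, 0]
    - [0, 0, 0, 3.1, -3.7, -0.8, 0]
    - [0, 0, 0, 3.1, -3.7, -0.8, 0]
    - [0, 0, 0, 3.1, -3.7, -0.8, 0]
    - [0, 0, 0, 3.1, -3.7, -0.8, 0]
    - [0, 0, 0, 3.1, -3.7, -0.8, 0]
    - [0, 0, 0, 3.1, -3.7, -0.8, 0]
    - [0, 0, 0, 3.1, -3.7, 0, 0]

```text
clock: 1.2
position: [0.348, -0.22, 0.2815]
tcp_rot: [0.0, 0.984, 0.178, 0.0]
contact_force: [1.0, 0.4, -0.9]
opening: 0.998
```

>>> carry_out:
  plan:
    - [0, 0, 0, 3.1, -3.7, 0, 0]
    - [0, 0, 0, 3.1, -3.7, 0, 0]
    - [0, 0, 0, 3.1, -3.7, 0, 0]
    - [0, 0, 0, 3.1, -3.7, 0, 0]
    - [0, 0, 8.8, 3.1, -3.7, 0, 0]
    - [0, 0, 8.8, 0, 0, 0, 0]
    - [0, 0, 8.8, 0, 0, 0, 0]
    - [0, 0, 0, 0, 0, 0, 0]

```text
clock: 2.2
position: [0.4276, 0.0056, 0.2809]
tcp_rot: [-0.0, 0.999, -0.05, -0.0]
contact_force: [-1.2, -0.6, -0.6]
opening: 0.999
```

Run:
```python
from h import *
s=manip.read_state(); print(s["position"],s["tcp_rot"])
c=viewer.camera_info("wrist"); p,d=viewer.grab_frame("wrist"); p=p[:,:,::-1].copy()
cv2.imwrite("pics/w1.png",p); print(c)
for n in ("wrist","side","scene"):
    k=viewer.camera_info(n); print(n,-R.from_rotvec(np.ravel(k["rvec"])).as_matrix().T@np.ravel(k["tvec"]))
o=ortho(p,c,True,0.36,0.72,-0.12,0.24,0.018,0.0006); cv2.imwrite("pics/w1o.png",o)
```

```text
[0.4275908  0.00556425 0.28086686] [-1.40283442e-05  9.98768611e-01 -4.96110309e-02 -8.31147513e-05]
{'mtx': array([[309.70691629,   0.        , 321.83013581],
       [  0.        , 309.70691629, 200.74261226],
       [  0.        ,   0.        ,   1.        ]]), 'rvec': array([-1.97426785,  2.17969095,  0.30335868]), 'tvec': array([0.04793276, 0.36305681, 0.56217497])}
wrist [ 0.50498039 -0.00192802  0.44178531]
side [0.27001526 0.904973   0.75325158]
scene [ 1.25119595 -0.01757441  1.21544725]
```

View pics/w1o.png

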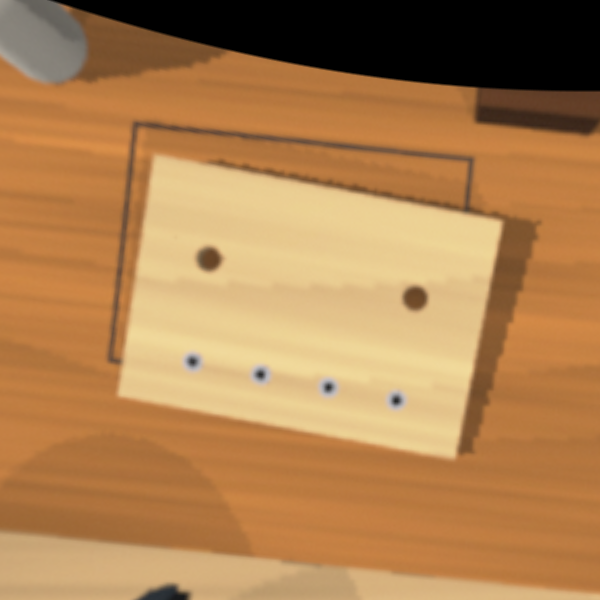

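Rectified wrist view: the outline corners are at (135,123), (472,158) and (110,361). The template's near corners are at (119,397) and (457,460). That makes the seat (0.5643, 0.0654) with yaw -0.104. The template needs +30 mm in x, +16 mm in y and +0.08 rad. First I'll push +y on the right edge with the fingers closed, slightly ahead of centre.

>>> carry_out:
  plan:
    - [0, 0, 0.3, 2.9, 1.8, 0, 1]
    - [0, 0, 0, 2.9, 1.8, 0, 1]
    - [0, 0, 0, 2.9, 1.8, 0, 1]
    - [0, 0, 0, 2.8, 1.7, 0, 1]
    - [0, 0, 0, 0, 0, 5, 1]
    - [0, 0, 0, 0, 0, 5, 1]
    - [0, 0, 0, 0, 0, 5, 1]
    - [0, 0, 0, 0, 0, 5, 1]

```text
clock: 3.25
position: [0.5347, -0.0774, 0.0795]
tcp_rot: [0.0, 0.999, -0.051, 0.0]
contact_force: [0.2, -0.6, 0.9]
opening: 0.155
```

>>> carry_out:
  plan:
    - [0, 0, 0, 0, 0, 2, 1]
    - [0, 0, 0, 0, 0, 1, 1]
    - [0, 0, 0, 0, 0, 1, 1]
    - [0, 0, 0, 0, 0, 0.7, 1]
    - [0, 0, 0, 0, 0, 0, 1]

```text
clock: 3.88
position: [0.5347, -0.0772, 0.034]
tcp_rot: [0.0, 0.999, -0.053, 0.0]
contact_force: [0.1, -0.1, -0.7]
opening: 0.007
```

>>> carry_out:
  plan:
    - [0, 0, 0, 0, -0.6, 0, 1]
    - [0, 0, 0, 0, -0.5, 0, 1]
    - [0, 0, 0, 0, -0.4, 0, 1]
    - [0, 0, 0, 0, -0.4, 0, 1]
    - [0, 0, 0, 0, -0.3, 0, 1]
    - [0, 0, 0, 0, -0.3, 0, 1]
    - [0, 0, 0, 0, -0.3, 0, 1]
    - [0, 0, 0, 0, 0, 0, 1]

```text
clock: 4.88
position: [0.5376, -0.049, 0.0339]
tcp_rot: [-0.0, 0.999, -0.053, -0.0]
contact_force: [0.4, -0.4, -0.6]
opening: 0.004
```

Run:
```python
from h import *
s=manip.read_state(); print(s["position"],s["contact_force"])
c=viewer.camera_info("wrist"); p,d=viewer.grab_frame("wrist"); p=p[:,:,::-1].copy()
C=-R.from_rotvec(np.ravel(c["rvec"])).as_matrix().T@np.ravel(c["tvec"]);print(C)
o=ortho(p,c,True,0.36,0.72,-0.12,0.24,0.018,0.0006)
q,_=viewer.grab_frame("side"); o2=ortho(q[:,:,::-1].copy(),viewer.camera_info("side"),False,0.36,0.72,-0.12,0.24,0.018,0.0006)
cv2.imwrite("pics/w2o.png",cv2.resize(np.hstack([o,o2]),None,fx=.66,fy=.66))
```

```text
[ 0.53756299 -0.04904359  0.03390561] [ 0.36054381 -0.36106195 -0.55819504]
[ 0.61488296 -0.05708497  0.19477937]
```

View pics/w2o.png

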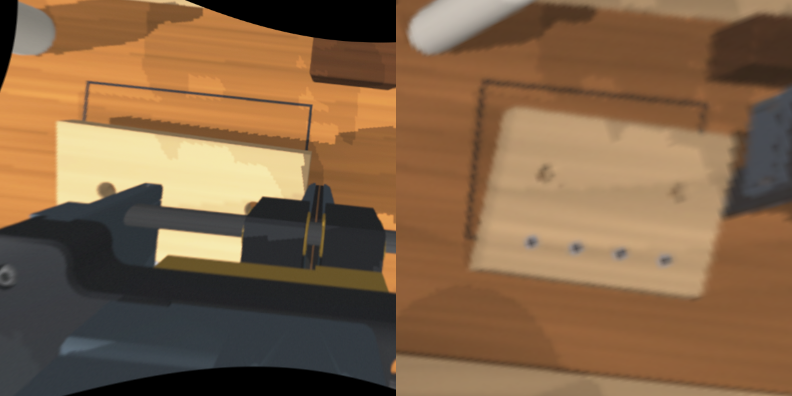

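The right edge is pushed and the yaw error is down to about 0.02, with y now near zero. I'll back off, go up, open the fingers behind the near edge, and look again.

>>> carry_out:
  plan:
    - [0, 0, 0, 0, 1.5, 0, 1]
    - [0, 0, 0, 0, 0, -5, 1]
    - [0, 0, 0, 0, 0, -5, 1]
    - [0, 0, 0, 0, 0, -5, 1]
    - [0, 0, 0, -3.2, -3.3, -4, 0]
    - [0, 0, 0, -3.1, -3.3, -2, 0]
    - [0, 0, 0, -3.1, -3.3, 0, 0]
    - [0, 0, 0, -3.1, -3.3, 0, 0]

```text
clock: 5.98
position: [0.4248, 0.0804, 0.2442]
tcp_rot: [-0.0, 0.999, -0.053, 0.0]
contact_force: [1.0, 0.3, 0.8]
opening: 0.413
```

>>> carry_out:
  plan:
    - [0, 0, 0, 0, 0, 0, 0]
    - [0, 0, 0, 0, 0, 0, 0]

```text
clock: 6.22
position: [0.4261, 0.0796, 0.2441]
tcp_rot: [0.0, 0.999, -0.053, 0.0]
contact_force: [0.3, 0.3, -0.3]
opening: 0.633
```

```bash
cat >> h.py <<'E'
O=np.array([.5643,.0654]); YAW=-.104
def measure(name):
    """wrist top-down view in board axes (0.5 mm/px); near edge/right edge/holes by thresholding the pale plate"""
    c=viewer.camera_info("wrist"); p,_=viewer.grab_frame("wrist"); p=p[:,:,::-1].copy()
    C=-R.from_rotvec(np.ravel(c["rvec"])).as_matrix().T@np.ravel(c["tvec"])
    def view(z):
        xs=np.arange(.12,-.15,-.0005); ys=np.arange(.15,-.15,-.0005)
        X,Y=np.meshgrid(xs,ys,indexing="ij"); cc,ss=np.cos(YAW),np.sin(YAW)
        P=np.c_[(O[0]+cc*X-ss*Y).ravel(),(O[1]+ss*X+cc*Y).ravel(),np.full(X.size,z)]
        m=proj(P,c,True).astype(np.float32).reshape(*X.shape,2)
        return cv2.remap(p,m[...,0],m[...,1],cv2.INTER_LINEAR)
    o=view(.028)
    g=o[...,0]  # blue: plywood pale, board dark
    t,m=cv2.threshold(g,0,255,cv2.THRESH_OTSU)
    n,l,st,ce=cv2.connectedComponentsWithStats(m)
    i=1+np.argmax(st[1:,4]); m=(l==i).astype(np.uint8)
    cn=max(cv2.findContours(m,cv2.RETR_EXTERNAL,cv2.CHAIN_APPROX_NONE)[0],key=cv2.contourArea)
    hull=cv2.convexHull(cn); q=cv2.approxPolyDP(hull,15,True)[:,0]
    print("thr",t,"corners board mm:",[(round(120-r*.5,1),round(150-u*.5,1)) for u,r in q])
    for k in cv2.findContours(m,cv2.RETR_CCOMP,cv2.CHAIN_APPROX_NONE)[0]:
        A=cv2.contourArea(k)
        if 100<A<1500:
            (u,r),_=cv2.minEnclosingCircle(k); print("hole",round(A),round(120-r*.5,1),round(150-u*.5,1))
    cv2.polylines(o,[q],True,(0,0,255),1); cv2.imwrite(f"pics/{name}.png",o)
E
python3 -c "
from h import *
s=manip.read_state(); print(s['position'],s['tcp_rot']); measure('w3')"
```

```text
[0.42606364 0.07958151 0.2440733 ] [ 7.94813983e-05  9.98612100e-01 -5.26667053e-02  2.90960315e-04]
thr 103.0 corners board mm: [(np.float64(40.5), np.float64(96.5)), (np.float64(35.5), np.float64(-110.0)), (np.float64(-107.5), np.float64(-103.0)), (np.float64(-102.5), np.float64(96.5))]
hole 661 -18.0 -66.4
hole 684 -14.5 56.0
```

View pics/w3.png

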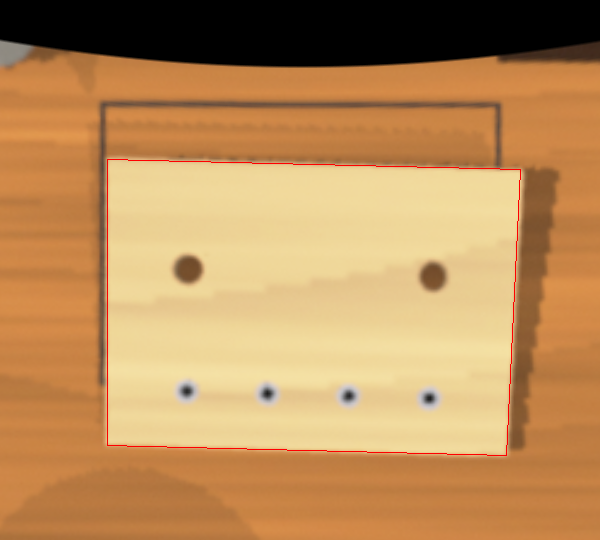

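The template is now at about (-35, -5) mm with yaw -0.025 in the board frame. I'll push +x with the open fingers to square it, stopping about 12 mm short. A lateral trim follows.

>>> carry_out:
  plan:
    - [0, 0, 0, 0, 0, 5, 0]
    - [0, 0, 0, 0, 0, 5, 0]
    - [0, 0, 0, 0, 0, 5, 0]
    - [0, 0, 0, 0, 0, 3, 0]
    - [0, 0, 0, 0, 0, 1.5, 0]
    - [0, 0, 0, 0, 0, 1, 0]
    - [0, 0, 0, 0, 0, 0.6, 0]
    - [0, 0, 0, 0, 0, 0, 0]

```text
clock: 7.28
position: [0.4258, 0.08, 0.0329]
tcp_rot: [0.0, 0.999, -0.053, 0.0]
contact_force: [0.0, -0.1, -0.7]
opening: 0.998
```

>>> carry_out:
  plan:
    - [0, 0, 0, 0.6, 0, 0, 0]
    - [0, 0, 0, 0.6, 0, 0, 0]
    - [0, 0, 0, 0.6, 0, 0, 0]
    - [0, 0, 0, 0.5, 0, 0, 0]
    - [0, 0, 0, 0.5, 0, 0, 0]
    - [0, 0, 0, 0.5, 0, 0, 0]
    - [0, 0, 0, 0.5, 0, 0, 0]
    - [0, 0, 0, 0.3, 0, 0, 0]

```text
clock: 8.28
position: [0.4668, 0.0759, 0.0329]
tcp_rot: [-0.0, 0.999, -0.053, 0.0]
contact_force: [-2.8, 0.0, 1.3]
opening: 1.002
```

>>> carry_out:
  plan:
    - [0, 0, 0, 0, 0, 0, 0]
    - [0, 0, 0, -1.5, 0, 0, 0]
    - [0, 0, 0, 0, 0, -5, 1]
    - [0, 0, 0, 0, 0, -5, 1]
    - [0, 0, 0, 0, 0, -5, 1]
    - [0, 0, 0, 0, 0, -5, 1]
    - [0, 0, 0, 0, 0, 0, 1]
    - [0, 0, 0, 0, 0, 0, 1]

```text
clock: 9.28
position: [0.4505, 0.0775, 0.2324]
tcp_rot: [0.0, 0.999, -0.053, -0.0]
contact_force: [0.4, -0.1, 0.0]
opening: 0.371
```

```bash
python3 -c "
from h import *
s=manip.read_state(); print(s['position'],s['tcp_rot']); measure('w4')"
```

```text
[0.45051117 0.07749993 0.2323708 ] [ 3.70573762e-05  9.98610481e-01 -5.26977338e-02 -2.33045734e-04]
thr 106.0 corners board mm: [(np.float64(63.0), np.float64(-109.0)), (np.float64(-80.0), np.float64(-102.0)), (np.float64(-79.0), np.float64(97.0)), (np.float64(64.0), np.float64(101.0))]
hole 689 9.0 58.9
hole 690 8.8 -64.8
```

Yaw is now about 0, x -9.5 mm and y -2.7 mm. Next is the lateral trim of +2.7 mm on the right edge. From the last push, the finger face sits 10.7 mm off the TCP.

>>> carry_out:
  plan:
    - [0, 0, 0, 2.7, 3.5, 0, 1]
    - [0, 0, 0, 2.7, 3.5, 0, 1]
    - [0, 0, 0, 2.7, 3.5, 0, 1]
    - [0, 0, 0, 2.55, 3.5, 0, 1]
    - [0, 0, 0, 0, 0, 5, 1]
    - [0, 0, 0, 0, 0, 5, 1]
    - [0, 0, 0, 0, 0, 5, 1]
    - [0, 0, 0, 0, 0, 3, 1]

```text
clock: 10.32
position: [0.5403, -0.0724, 0.0492]
tcp_rot: [-0.0, 0.999, -0.053, -0.003]
contact_force: [-0.1, -0.4, -0.4]
opening: 0.003
```

>>> carry_out:
  plan:
    - [0, 0, 0, 0, 0, 1.2, 1]
    - [0, 0, 0, 0, 0, 0.7, 1]
    - [0, 0, 0, 0, -1, 0, 1]
    - [0, 0, 0, 0, -0.8, 0, 1]
    - [0, 0, 0, 0, -0.5, 0, 1]
    - [0, 0, 0, 0, -0.4, 0, 1]
    - [0, 0, 0, 0, -0.25, 0, 1]
    - [0, 0, 0, 0, 0, 0, 1]

```text
clock: 11.32
position: [0.5458, -0.0435, 0.034]
tcp_rot: [-0.0, 0.999, -0.053, 0.0]
contact_force: [-0.2, -0.3, -0.4]
opening: 0.006
```

>>> carry_out:
  plan:
    - [0, 0, 0, 0, 1.5, 0, 1]
    - [0, 0, 0, 0, 0, -5, 1]
    - [0, 0, 0, 0, 0, -5, 1]
    - [0, 0, 0, 0, 0, -5, 1]
    - [0, 0, 0, -2.7, -3.2, -4, 0]
    - [0, 0, 0, -2.7, -3.1, -1, 0]
    - [0, 0, 0, -2.6, -3.1, 0, 0]
    - [0, 0, 0, -2.6, -3.1, 0, 0]

```text
clock: 12.32
position: [0.4512, 0.0769, 0.2341]
tcp_rot: [-0.0, 0.999, -0.053, 0.0]
contact_force: [-0.6, 0.4, 0.0]
opening: 0.409
```

>>> carry_out:
  plan:
    - [0, 0, 0, 0, 0, 0, 0]
    - [0, 0, 0, 0, 0, 0, 0]

```text
clock: 12.58
position: [0.4524, 0.0762, 0.234]
tcp_rot: [0.0, 0.999, -0.053, 0.0]
contact_force: [0.2, -0.4, -0.0]
opening: 0.634
```

```bash
python3 -c "
from h import *
s=manip.read_state(); print(s['position'],s['tcp_rot']); measure('w5')"
```

```text
[0.45239708 0.07615267 0.2340099 ] [ 1.10163141e-04  9.98608262e-01 -5.27396419e-02  2.38094647e-04]
thr 109.0 corners board mm: [(np.float64(62.5), np.float64(-104.5)), (np.float64(-80.0), np.float64(-100.0)), (np.float64(-81.0), np.float64(100.0)), (np.float64(62.0), np.float64(105.0))]
hole 715 7.5 62.3
hole 696 8.2 -61.1
```

Now y ≈ 0, yaw ≈ 0.005 and x ≈ -10.5 mm. Time for the final +x push.

>>> carry_out:
  plan:
    - [0, 0, 0, 0, 0, 5, 0]
    - [0, 0, 0, 0, 0, 5, 0]
    - [0, 0, 0, 0, 0, 5, 0]
    - [0, 0, 0, 0, 0, 3, 0]
    - [0, 0, 0, 0, 0, 1.3, 0]
    - [0, 0, 0, 0, 0, 0.8, 0]
    - [0, 0, 0, 0.7, 0, 0, 0]
    - [0, 0, 0, 0.5, 0, 0, 0]

```text
clock: 13.62
position: [0.4653, 0.0756, 0.0338]
tcp_rot: [-0.0, 0.999, -0.053, 0.001]
contact_force: [0.7, -1.1, 0.6]
opening: 1.001
```

>>> carry_out:
  plan:
    - [0, 0, 0, 0.3, 0, 0, 0]
    - [0, 0, 0, 0.3, 0, 0, 0]
    - [0, 0, 0, 0.2, 0, 0, 0]
    - [0, 0, 0, 0.2, 0, 0, 0]
    - [0, 0, 0, 0.1, 0, 0, 0]
    - [0, 0, 0, 0.1, 0, 0, 0]
    - [0, 0, 0, 0, 0, 0, 0]

```text
clock: 14.5
position: [0.4758, 0.0744, 0.0329]
tcp_rot: [-0.0, 0.999, -0.053, -0.0]
contact_force: [-0.6, 0.2, -0.7]
opening: 0.995
```

Run:
```python
from h import *
s=manip.read_state(); print(s["position"],s["contact_force"])
q,_=viewer.grab_frame("side"); o2=ortho(q[:,:,::-1].copy(),viewer.camera_info("side"),False,0.40,0.70,-0.1,0.22,0.018,0.0006)
cv2.imwrite("pics/s3.png",np.hstack([o2,cv2.resize(q[150:300,220:400,::-1],(600,500))[:o2.shape[0]][:, :260]]) if 0 else o2)
```

```text
[0.47578013 0.07439016 0.032889  ] [-0.58843287  0.22496128 -0.65444041]
```

View pics/s3.png

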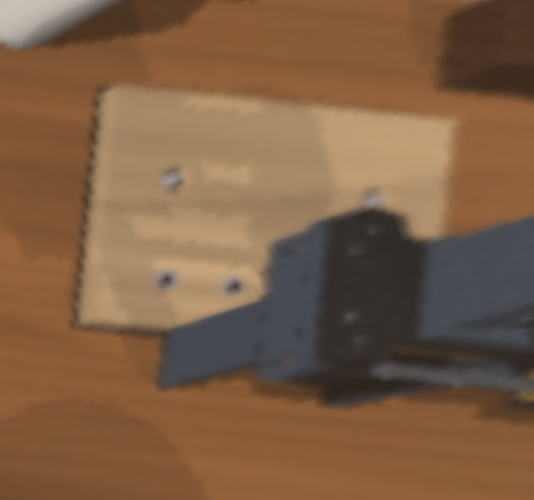

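Both pins now show in the holes, at (172,178) and (373,198), and the outline is covered. It appears to have dropped. I'll back off, raise the arm and check.

>>> carry_out:
  plan:
    - [0, 0, 0, -1.5, 0, 0, 0]
    - [0, 0, 0, -1.5, 0, 0, 0]
    - [0, 0, 0, 0, 0, -5, 0]
    - [0, 0, 0, 0, 0, -5, 0]
    - [0, 0, 0, 0, 0, -5, 0]
    - [0, 0, 0, 0, 0, -5, 0]
    - [0, 0, 0, 0, 0, 0, 0]
    - [0, 0, 0, 0, 0, 0, 0]

```text
clock: 15.55
position: [0.4448, 0.0776, 0.2323]
tcp_rot: [0.0, 0.999, -0.053, -0.0]
contact_force: [-0.7, -0.3, -0.2]
opening: 0.999
```

Run:
```python
from h import *
s=manip.read_state(); print(s['position'],s['contact_force']); measure('w6')
d0=np.load("side_d0.npy"); _,d=viewer.grab_frame("side"); c=viewer.camera_info("side")
M=R.from_rotvec(np.ravel(c["rvec"])).as_matrix(); t=np.ravel(c["tvec"])
v,u=np.mgrid[:400,:640]; K=c["mtx"]
for n,D in (("before",d0),("now",d)):
    P=(np.stack([(u-K[0,2])/K[0,0]*D,(v-K[1,2])/K[1,1]*D,D],-1)-t)@M
    b=P[...,:2]-O; x=np.cos(YAW)*b[...,0]+np.sin(YAW)*b[...,1]; y=-np.sin(YAW)*b[...,0]+np.cos(YAW)*b[...,1]
    k=(D>0)&(x>-60)&(abs(y)<.08)&(x>-.055)&(x<.025)
    A=np.c_[x[k],y[k],np.ones(k.sum())]; f=np.linalg.lstsq(A,P[...,2][k],rcond=None)[0]; print(n,"slopes",f[:2],"z mm",f[2]*1e3)
    k=(D>0)&(x>-.15)&(x<-.11)&(abs(y)<.15); print("board z",np.median(P[...,2][k]))
```

```text
[0.44480097 0.07761612 0.23229843] [-0.67609    -0.25167833 -0.15287034]
thr 104.0 corners board mm: [(np.float64(69.0), np.float64(-100.0)), (np.float64(-70.5), np.float64(-100.0)), (np.float64(-70.0), np.float64(100.5)), (np.float64(69.5), np.float64(99.5))]
hole 645 17.0 60.3
hole 662 17.0 -59.6
before slopes [ 0.07344661 -0.01460067] z mm 37.25062967744503
board z 0.018016721850832106
now slopes [-0.00589755 -0.00161793] z mm 27.728442377324264
board z 0.39688899307653486
```

View pics/w6.png

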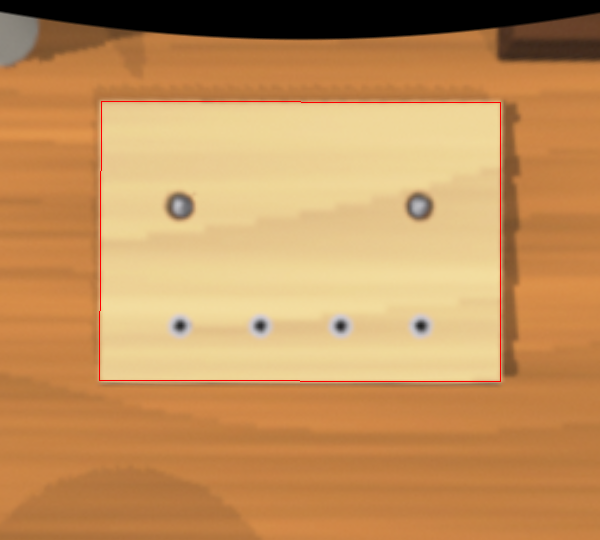

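The plate is seated. Its top is at z 27.7 mm with slope under 0.006, and the pins are centred in both holes at (180,206) and (419,206). Handing in.

```bash
python3 -c "
from h import *
workorder.hand_in()"
```

```text
the job is handed in; nothing more can be done
```

The template is seated over both pins and lies flat on the board, and I handed the job in at about 15.6 s of the 64 s allowed. I got there with two sideways nudges on its right edge using closed fingertips, and two forward pushes on its near edge with the fingers open. It was never gripped or picked up.

**Position:** in the last wrist picture both pins are centred in their holes. The holes measured (17, +60) and (17, -60) mm in the board frame, against 18 and ±60. The plate's corners sit within about 1 mm of the seat outline.

**Flatness:** the side camera's depth puts the plate's top at z 27.7 mm, where 28 is expected when seated. The slope is below 0.006 rad, down from about 0.07 at the start.

**Contact:** the arm was about 0.2 m above the bench at hand-in, touching nothing. Contact forces read after each move stayed below 4 N.

**Failed check:** the final reading of the board's own height came out as 0.397 m instead of 0.018 m. The likely cause is the arm blocking that patch from the side camera. The same reading at the start was correct.

**Not measured:** I did not measure the bystanders' positions again at the end. The arm made no deliberate contact with any of them, and its path was planned to stay clear of them.

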